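Hold a sample jar down on the vortex mixer

ROBOT

A 6-joint arm with a two-finger parallel gripper is mounted at the origin on the work surface. World frame = base frame: x ahead of the robot, y to its left, z up, the work surface at z = 0. Lengths are in mm, angles in rad, forces in N, time in s.
With the tool pointing down it reaches from about 325 to 775 mm from the base axis. Payload 9.3 kg.
Tool frame: the origin (TCP) lies at the very end of the fingers, on their centre line; the grasp point (between the pads) lies 19 mm behind it; z points along the fingers, y is the line along which they close (so a half turn about z gives the same grasp; the last joint's range is limited). The gripper opens to 85 mm and grips with 20 to 120 N. Pads are 22 mm wide; open, the fingers measure 114 mm over their backs; the gripper's body (76 mm by 85 mm) begins 54 mm behind the grasp point. The pads swing forward as they close: fully open they stand 13 mm farther back than shut.
Start: joints at [-1.311, 0.259, 0.021, 1.334, 0, 1.418], TCP at [220.64, -503.8, 231.279] pointing down, gripper open.
Joint ranges: [-3.04, 3.04], [-0.91, 1.82], [-1.04, 1.36], [-1.92, 1.95], [-1.52, 1.45], [-3.14, 3.14]. Speed limits (rad/s): [2.22, 2.22, 2.79, 3.14, 3.14, 3.14].

INTERFACE

Orientations are given as a rotation vector (axis times angle).
In Python, from station import observe, camera, get_calibration, finish_job, look_for, masks_of, tip_of gives the robot as it stands. The module is installed in compiled form; this text tells all that it offers.
- The arm moves only by the tool step_hand, called after "Emit:" by a JSON object that holds its "name" and its "arguments". Schema: {"type":"object","properties":{"deltas":{"type":"object","properties":{"finger_gap":{"type":"array","items":{"type":"number"},"minItems":1,"maxItems":5},"tx":{"type":"array","items":{"type":"number"},"minItems":1,"maxItems":5},"ty":{"type":"array","items":{"type":"number"},"minItems":1,"maxItems":5},"tz":{"type":"array","items":{"type":"number"},"minItems":1,"maxItems":5},"spin":{"type":"array","items":{"type":"number"},"minItems":1,"maxItems":5}},"additionalProperties":false,"required":["finger_gap","tx","ty","tz","spin"]},"grip_n":{"type":"number"},"only":{"type":"string"},"quiet":{"type":"boolean"},"lines":{"type":"string"}},"required":["deltas"],"additionalProperties":false}. deltas is an object with one list for each field, all of the same length, 1 to 5, a row being the entries at one place: finger_gap (the finger opening in mm), tx, ty, tz (the shift in parts of the range, where 1.0 means 800 mm), spin (a turn about the tool's z in a scale on which 1.0 is pi/2 rad); each row shifts and turns the commanded pose from where the row before left it, along the tool's axes as they then stand; what a row does not reach is not made up. A row lasts 1/10 s, in which the tool goes at most 50 mm and 0.15 rad, less where a joint would pass 70% of its speed; a pose out of reach is approached as far as the arm can. The fingers move at their own pace and stop on an object; grip_n is the grip in N (left out, the last holds). Time passes only in rows, so rows that do not move let the fingers close. The tool returns the time, the measured TCP pose, the force, the opening and the grip force at its end. only (a regular expression) keeps the lines of the reply that match it, lines (a string "A,B") keeps lines A to B, and quiet returns only ok. Input that does not fit is refused with a message, and nothing moves.
- observe(): the state, without advancing time (a new reading comes with each control period).
- camera(name): name is "side" or "top" or "wrist"; returns (picture, depth): 420x560x3 uint8, red, green, blue; 420x560 float32, mm along the optical axis (not along the pixel's ray), 0 where there is no reading.
- get_calibration(name): a dict with "fov_y" (degrees; the focal length in pixels is half the picture's height over the tangent of half this angle, whatever the lens; pixels are square), "cx", "cy" (the principal point, pixels), "k1" (the pictures are not rectified: a ray, as slopes to the right and down, at radius r is drawn at 1 + k1 r^2 times it, then the intrinsics apply), "origin" and "attitude" of the camera in the world; the wrist camera has in their place "tool_from_camera" (4x4, takes a point from camera to tool coordinates, whose origin is the TCP and whose axes are the flange's). Camera axes: x right, y down, z forward; pixel columns grow to the right and rows downward; lengths in mm; the calibration is good to about 2 mm. A picture is of the moment at which its call begins: read the wrist's pose just before it. get_calibration takes no time and is no camera call.
- finish_job(): hands the job in; it is judged then, once.
Trained networks look in the newest picture that a camera, given by its name, has taken for a name from the list of things; names that differ only in an ending like _2 or _b are one class to them, and where a whole thing is asked for, a point or a joint stands for the part that bears it (a point fixed in the world has none). Each returns a list of dicts, best first, with "p" (0 to 1); they miss things now and then, are a little off and sometimes report something else, mostly with a low value. They report only what shows in the picture. A call takes as long as a camera call.
- look_for(camera, label): "box" ([left, top, right, bottom] as shares, 0 to 1, of the picture: columns of its width, rows of its height, round what is visible of it).
- masks_of(camera, label): "pixels" (420x560 bool, what is visible of it) and "box" ([left, top, right, bottom] as shares, 0 to 1, of the picture: columns of its width, rows of its height, round what is visible of it).
- tip_of(camera, label): "position" ([row, column] as shares, 0 to 1, of the picture: columns of its width, rows of its height: a listed point, or the origin of a listed thing).
The state is a dict: "time": time; "q": joint angles; "joint_velocities": joint speeds; "joint_efforts": joint torques, N m; "position": TCP position; "tool_rot": TCP orientation; "contact_force": force on the tool from outside, world axes, zero at the start; "ft_torque": the same for the moment, N m; "opening": finger opening in mm; "grasp_force": force on a finger pad.
Only numpy, scipy, OpenCV 4.12 (cv2) and the standard library are available. Lean on these libraries where they do the work, as an engineer would, in place of code of your own. Each camera call takes 0.05 s, during which the arm holds its last target. There are 200 camera calls.

TASK

Put the flat round platform onto the head of the vortex mixer and push it firmly down until the sprung head gives under it, then let go so that it is left sitting home and level. Then pick up the sample jar with the blue cap and hold it upright on the middle of the platform, pressing down firmly (without ramming it) so that the head, which runs only while it is held down, is pushed in at least 4 of its 6 mm. Finish like that, with the jar still in the gripper and the head still held down; leave the other jars and the rest of the clutter alone.

Things in the scene. Friction and masses are not known exactly. Their poses are not given: they have to be found in the camera images.
- mixer: vortex mixer, fixed to the counter: grey die-cast body 165 mm deep (x), 125 mm wide (y), about 97 mm high to the boss under its head, with a sloping front panel (black, with a grey speed dial and a red rocker switch) on its -x side. Origin: centre of the underside; x points from the front panel to the back. The head's axis is 25 mm behind the origin (+x)
- head_seat (a point): centre of the upper face of the mixer head's aluminium flange, on the vertical head axis, 118 mm above the counter when the head is up; moves down with the head. The flange is 52 mm across; a 25 mm post with a chamfered top stands 9 mm up from its middle. The underside of the platform rests on this face when it is home
- mixer_head (a joint): how far the sprung head is pushed down, m: 0 is up, 0.006 is fully in. It starts to give at about 6 N of downward load, takes 10 N at 4 mm and 12 N fully in (the weight of what stands on it counts), and springs back up when let go
- platform: flat round mixing platform, loose, lying on the counter right way up: 62 mm across, 18 mm high, aluminium lower part, black rubber top with fine grey rings, about 0.09 kg. Origin: centre of the underside; z up. In the underside is a round socket, 30 mm wide and 10 mm deep, that drops over the head's 25 mm post. It can be gripped across its edge from above
- jar_blue: sample jar with a BLUE screw cap, the one to be mixed: closed rigid white jar, 46 mm across and 50 mm high, with a paper label band, and above it a cap 39 mm across; 72 mm high in all, 0.11 to 0.22 kg. Origin: centre of the underside; z up along the jar
- jar_yellow: the same kind of jar with a yellow cap; to be left alone. Origin: centre of the underside
- jar_red: the same kind of jar with a red cap; to be left alone. Origin: centre of the underside
- tray: pink specimen tray, fixed to the counter, 300 mm long (its x), 115 mm wide (y), rim 12 mm high, floor 4 mm thick; the three jars stand in it in a row along its x, about 90 mm apart. Origin: centre of the underside
- cup_head: small black rubber cup, 36 mm across and 30 mm high, the mixer's other attachment, standing on the counter; to be left alone. Origin: centre of the underside
- tape_reel: white reel of blue tape lying flat, 72 mm across, 25 mm high; to be left alone. Origin: centre of the underside
- amber_bottle: amber medicine bottle with a white cap, 48 mm across, 100 mm high; to be left alone. Origin: centre of the underside
- pill_pot: small red open pill pot, 48 mm across, 35 mm high; to be left alone. Origin: centre of the underside

How it is judged:
By the outcome, as a careful person would: the job done as asked, in the order asked, and still so for the second after the job is handed in, while the arm keeps its last pose, push and grip.
It also fails if it takes over 67 s, if anything falls off the work surface, if the arm or the gripper's body presses on something with over 40 N, if the wrist force passes 120 N, or if a joint passes its speed limit or range.

## Working session

There is one attempt and no reset: what is moved stays moved. The work goes in short steps, Python scripts to look and compute and a tool call to move; the robot and the scene stay as the last step left them, time stands still between calls to the robot, and variables do not carry over. Pictures are saved under pics/ and viewed, at most 10 in all, crops included, and the job is handed in when it is done.

```bash
mkdir -p pics; cat > h.py <<'E'
import numpy as np, cv2
from station import *
from scipy.spatial.transform import Rotation as R
def cam_pose(n,st=None):
    c=get_calibration(n)
    if n=='wrist':
        T=np.eye(4);T[:3,:3]=R.from_rotvec(st['tool_rot']).as_matrix();T[:3,3]=st['position']
        M=T@np.array(c['tool_from_camera']);return c,M[:3,:3],M[:3,3]
    a=np.array(c['attitude'],float)
    A=a if a.shape==(3,3) else R.from_rotvec(a).as_matrix()
    return c,A,np.array(c['origin'],float)
def rays(n,px,st=None):
    c,A,o=cam_pose(n,st);f=210/np.tan(np.radians(c['fov_y'])/2)
    px=np.atleast_2d(px).astype(float)  # (col,row)
    K=np.array([[f,0,c['cx']],[0,f,c['cy']],[0,0,1]])
    u=cv2.undistortPoints(px[:,None,:],K,np.array([c['k1'],0,0,0.]))[:,0]
    return np.c_[u,np.ones(len(u))],A,o
def cloud(n,mask,d,st=None):
    r,c=np.nonzero(mask&(d>0))
    v,A,o=rays(n,np.c_[c,r],st)
    return (v*d[r,c][:,None])@A.T+o
def onplane(n,px,z,st=None):
    v,A,o=rays(n,px,st);w=v@A.T
    return o+w*((z-o[2])/w[:,2])[:,None]
def save(im,name): cv2.imwrite('pics/'+name,cv2.cvtColor(im,cv2.COLOR_RGB2BGR))
E
python3 - <<'E'
from h import *
st=observe();print({k:np.round(v,3) for k,v in st.items()})
for n in ('top','side'):
    print(n,get_calibration(n))
    im,d=camera(n);save(im,n+'1.png')
    for l in ['mixer','mixer_head','platform','jar_blue','jar_yellow','jar_red','tray','cup_head','tape_reel','amber_bottle','pill_pot']:
        m=masks_of(n,l)
        for x in m[:1]:
            P=cloud(n,x['pixels'],d)
            if len(P): 
                t=P[P[:,2]>np.percentile(P[:,2],98)-4]
                print(l,round(x['p'],2),np.round(np.array(x['box'])*[560,420,560,420]),'topz',t[:,2].max().round(),'c',((np.percentile(t[:,:2],2,0)+np.percentile(t[:,:2],98,0))/2).round(1),'size',np.ptp(t[:,:2],0).round(),'all',np.percentile(P,1,0).round(),np.percentile(P,99,0).round())
E
```

```text
{'time': np.float64(0.0), 'q': array([-1.311,  0.259,  0.021,  1.334,  0.   ,  1.418]), 'joint_velocities': array([ 0.   ,  0.   ,  0.001,  0.   ,  0.001, -0.   ]), 'joint_efforts': array([-1.0000e-03, -5.5564e+01,  3.4454e+01,  1.4000e-02, -0.0000e+00,
        0.0000e+00]), 'position': array([ 220.58 , -503.521,  230.667]), 'tool_rot': array([-3.074, -0.644,  0.   ]), 'contact_force': array([0.516, 0.01 , 0.54 ]), 'ft_torque': array([-0.012, -0.025, -0.008]), 'grasp_force': np.float64(0.0), 'opening': np.float64(85.384)}
top {'fov_y': 54.788984823154394, 'cx': 276.8487184461263, 'cy': 205.04872226156212, 'k1': -0.04316737607572478, 'origin': array([412.47251273,  -1.87184965, 965.37946473]), 'attitude': array([-2.18810085,  2.12563366, -0.20952056])}
mixer 0.59 [247. 164. 326. 277.] topz 132.0 c [513.6 -63.7] size [46. 47.] all [ 405. -129.   -0.] [659.  27. 127.]
platform 0.75 [107. 215. 137. 238.] topz 81.0 c [500.5 314.5] size [35. 36.] all [477. 292.  11.] [520. 331.  80.]
jar_blue 0.66 [104. 219. 136. 238.] topz 81.0 c [499.4 313.9] size [33. 36.] all [477. 292.  11.] [518. 330
[... 1562 characters left out ...]
 [201. 138. 221. 164.] topz 82.0 c [416.  302.9] size [38. 38.] all [395. 282.   3.] [444. 359.  79.]
tray 0.92 [186. 134. 293. 183.] topz 32.0 c [503.8 302.1] size [307. 146.] all [355. 234.   0.] [653. 370.  16.]
cup_head 0.6 [337. 299. 349. 320.] topz 33.0 c [ 611.5 -296.7] size [32. 35.] all [ 596. -313.    2.] [ 627. -281.   33.]
tape_reel 0.85 [352. 228. 385. 256.] topz 32.0 c [ 750.8 -131.5] size [71. 69.] all [ 717. -165.    1.] [784. -96.  29.]
amber_bottle 0.66 [337. 166. 358. 205.] topz 107.0 c [751.3  39.8] size [43. 41.] all [727.  17.   6.] [772.  57. 103.]
pill_pot 0.89 [206. 293. 221. 315.] topz 39.0 c [ 342.8 -205.4] size [44. 47.] all [ 322. -228.    0.] [ 363. -183.   37.]
```

View pics/side1.png

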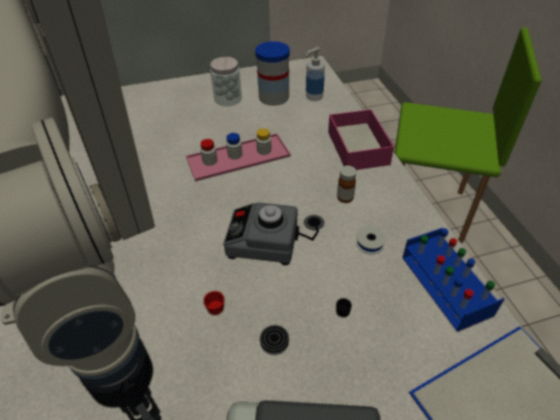

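View pics/top1.png

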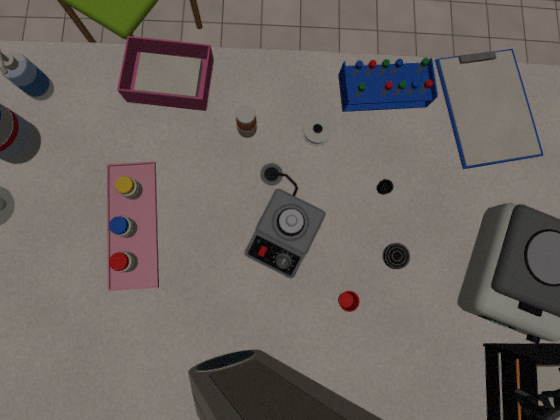

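```bash
python3 - <<'E'
from h import *
st=observe();M=R.from_rotvec(st['tool_rot']).as_matrix();print(M.round(3))
print((M.T@(np.array([449,-322,120])-st['position'])).round(1))
E
```

```text
[[ 0.916  0.401 -0.   ]
 [ 0.401 -0.916  0.   ]
 [-0.    -0.    -1.   ]]
[282.1 -74.9 111.3]
```

The side view shows the platform at about (273,340), the mixer head at (270,213) and the blue cap at (234,145). The top view agrees: platform (396,256), head (291,221), blue cap (121,226). Both cameras also agree in mm, so I move above the platform.

The manual's scale: shifts go in shares of 800 mm and turns go in shares of pi/2 rad. Converting my numbers, 47 mm / 800 = 0.0588, -12.5 mm / 800 = -0.0156.

Emit:
{"name": "step_hand", "arguments": {"deltas": {"finger_gap": [85,85,85,85,85],"tx": [0.0588,0.0588,0.0588,0.0588,0.0588],"ty": [-0.0156,-0.0156,-0.0156,-0.0156,-0.0156],"tz": [0,0.0063,0.0125,0.0125,0.0125],"spin": [0,0,0,0,0]}, "grip_n": 40}}

```text
time: 1.7
position: [412.1, -350.9, 196.1]
tool_rot: [3.075, 0.643, 0.0]
contact_force: [-0.2, -1.3, -0.1]
opening: 84.8
grasp_force: 0.0
```

Emit:
{"name": "step_hand", "arguments": {"deltas": {"finger_gap": [85,85,85],"tx": [0.0588,0,0],"ty": [-0.0156,0,0],"tz": [0.0125,0,0],"spin": [0,0,0]}}}

```text
time: 2.0
position: [449.6, -320.9, 186.0]
tool_rot: [-3.074, -0.648, 0.001]
contact_force: [-0.1, -0.6, 0.1]
opening: 84.8
grasp_force: 0.0
```

```bash
python3 - <<'E'
from h import *
st=observe();im,d=camera('wrist');save(im,'w1.png')
M=R.from_rotvec(st['tool_rot']).as_matrix();print(st['position'],st['contact_force'])
for l in ['platform']:
    for x in masks_of('wrist',l)[:2]:
        P=cloud('wrist',x['pixels'],d,st);t=P[P[:,2]>np.median(P[:,2])-4]
        c=(np.percentile(t[:,:2],1,0)+np.percentile(t[:,:2],99,0))/2
        print(l,x['p'],np.array(x['box'])*[560,420,560,420],np.median(P[:,2]),c,np.ptp(t,0),'tool',M.T@(np.r_[c,0]-st['position']))
E
```

```text
[ 449.58902948 -320.92661641  185.96492393] [-0.0938182  -0.56699773  0.06981262]
platform 0.83 [246.4   164.01  310.52  228.102] 17.44757579864853 [ 450.71617013 -322.83959488] [61.17613987 61.18648627  6.59427821] tool [  0.34196725   2.30908462 185.96352882]
```

View pics/w1.png

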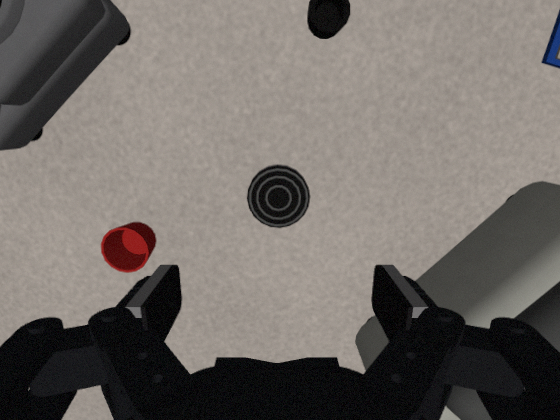

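The wrist view shows the platform at (278,196) with its top at z≈17.4, as it should be, centred between the fingers with clear space around it. Descend.

Converted, 45 mm / 800 = 0.0563, 40 mm / 800 = 0.05.

Emit:
{"name": "step_hand", "arguments": {"deltas": {"finger_gap": [85,85,85,85,85],"tx": [0.0004,0,0,0,0],"ty": [0.0025,0,0,0,0],"tz": [0.05,0.0563,0.0563,0.0438,0.0188],"spin": [0,0,0,0,0]}}}

```text
time: 2.6
position: [447.6, -323.9, 3.4]
tool_rot: [-3.073, -0.639, 0.004]
contact_force: [-0.3, -0.5, 1.1]
opening: 84.9
grasp_force: 0.0
```

Emit:
{"name": "step_hand", "arguments": {"deltas": {"finger_gap": [85,50,50,50,50],"tx": [0,0,0,0,0],"ty": [0,0,0,0,0],"tz": [0.0063,0,0,0,0],"spin": [0,0,0,0,0]}, "grip_n": 60}}

```text
time: 3.1
position: [450.2, -324.8, 3.1]
tool_rot: [3.072, 0.642, 0.001]
contact_force: [-4.1, -0.8, 7.8]
opening: 59.5
grasp_force: 64.5
```

Emit:
{"name": "step_hand", "arguments": {"deltas": {"finger_gap": [50,50],"tx": [0,0],"ty": [0,0],"tz": [0,0],"spin": [0,0]}}}

```text
time: 3.3
position: [450.2, -324.8, 3.1]
tool_rot: [3.072, 0.643, 0.001]
contact_force: [-3.7, -1.5, 6.4]
opening: 59.6
grasp_force: 64.5
```

Converted, -50 mm / 800 = -0.0625, -40 mm / 800 = -0.05.

Emit:
{"name": "step_hand", "arguments": {"deltas": {"finger_gap": [50,50,50,50,50],"tx": [0,0,0,0,0],"ty": [0,0,0,0,0],"tz": [-0.025,-0.05,-0.0625,-0.0625,-0.025],"spin": [0,0,0,0,0]}}}

```text
time: 3.8
position: [451.1, -324.8, 187.5]
tool_rot: [3.068, 0.642, 0.007]
contact_force: [0.8, -0.7, -1.7]
opening: 59.3
grasp_force: 65.0
```

Emit:
{"name": "step_hand", "arguments": {"deltas": {"finger_gap": [50,50],"tx": [0,0],"ty": [0,0],"tz": [0,0],"spin": [0,0]}}}

```text
time: 4.0
position: [449.9, -323.7, 181.7]
tool_rot: [3.074, 0.644, 0.001]
contact_force: [-0.5, -0.6, -1.1]
opening: 59.6
grasp_force: 65.0
```

```bash
python3 - <<'E'
from h import *
st=observe();print(st['contact_force'],st['opening'])
im,d=camera('wrist');save(im,'w2.png')
M=R.from_rotvec(st['tool_rot']).as_matrix()
for x in masks_of('wrist','platform')[:1]:
    P=cloud('wrist',x['pixels'],d,st);Q=(P-st['position'])@M
    t=Q
    A=np.c_[t[:,:2],np.ones(len(t))];k=np.linalg.lstsq(A,t[:,2],rcond=None)[0]
    print(x['p'],np.array(x['box'])*[560,420,560,420],np.percentile(Q,[1,50,99],axis=0).round(1),'slopes',k)
for n in('top','side'):
    im,d=camera(n)
    for l in ('mixer_head',):
        for x in masks_of(n,l)[:1]:
            P=cloud(n,x['pixels'],d)
            for zlo,zhi in((119,135),(126,135)):
                t=P[(P[:,2]>zlo)&(P[:,2]<zhi)]
                print(n,l,x['p'],zlo,((np.percentile(t,2,0)+np.percentile(t,98,0))/2).round(1),np.ptp(t,0).round(),np.median(t,0).round(1))
        for x in tip_of(n,'head_seat')[:1]:
            p=np.array(x['position'])[::-1]*[560,420];print(x['p'],p,onplane(n,p,118))
save(im,'side2.png')
E
```

```text
[-0.52873677 -0.57099264 -1.14908193] 59.60037143290557
0.69 [207.424 206.808 345.184 346.08 ] [[-27.8 -28.2 -15.8]
 [  4.3   0.  -14.3]
 [ 31.1  28.5  -0.7]] slopes [ -0.24989406   0.0124942  -12.28270574]
top mixer_head 0.94 119 [512.7 -61.4 124.4] [47. 49. 13.] [512.6 -60.  122.7]
top mixer_head 0.94 126 [512.7 -61.1 127.9] [21. 21.  6.] [512.6 -60.1 127.4]
0.68 [287.672 218.82 ] [[517.8007366  -55.68110508 118.        ]]
```

View pics/w2.png

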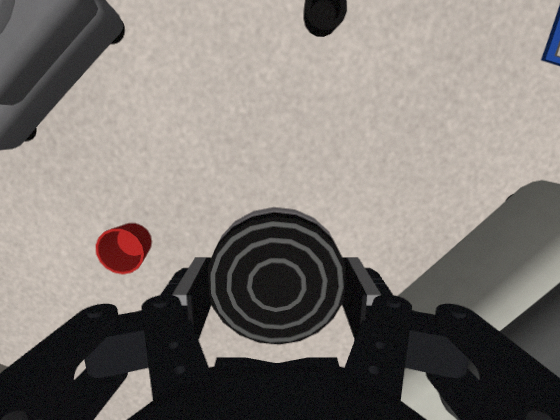

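The wrist view shows the platform held centrally between the pads, (276,276), apparently level. I compute its offset in the tool frame more exactly after moving to a stand-off where the wrist camera can see the head.

Converted, -45 mm / 800 = -0.0563, -40 mm / 800 = -0.05.

Emit:
{"name": "step_hand", "arguments": {"deltas": {"finger_gap": [50,50,50,50,50],"tx": [0.02,0.02,0.02,0.02,0.02],"ty": [-0.05,-0.0563,-0.0563,-0.0563,-0.05],"tz": [-0.0025,-0.0038,-0.0038,0,0],"spin": [0,0,0,0,0]}}}

```text
time: 4.9
position: [436.3, -92.7, 189.3]
tool_rot: [-3.075, -0.644, -0.0]
contact_force: [1.7, 0.5, -1.0]
opening: 59.7
grasp_force: 65.0
```

Emit:
{"name": "step_hand", "arguments": {"deltas": {"finger_gap": [50,50,50],"tx": [0,0,0],"ty": [0,0,0],"tz": [0,0,0],"spin": [0,0,0]}}}

```text
time: 5.2
position: [437.2, -95.3, 189.2]
tool_rot: [3.075, 0.643, 0.0]
contact_force: [0.2, -0.1, -1.3]
opening: 59.4
grasp_force: 65.1
```

```bash
cat > g.py <<'E'
from h import *
st=observe();print(st['position'],st['contact_force'])
im,d=camera('wrist');save(im,'w3.png')
M=R.from_rotvec(st['tool_rot']).as_matrix()
def circ(P):
    A=np.c_[2*P,np.ones(len(P))];k=np.linalg.lstsq(A,(P**2).sum(1),rcond=None)[0];return k[:2].round(1),np.sqrt(k[2]+k[:2]@k[:2]).round(1)
def rim(Q):
    h=cv2.convexHull(Q[:,:2].astype(np.float32));return cv2.minEnclosingCircle(h)
for x in masks_of('wrist','platform')[:1]:
    Q=(cloud('wrist',x['pixels'],d,st)-st['position'])@M
    t=Q[abs(Q[:,2]-np.median(Q[:,2]))<3]; c,r=rim(t);print('plat',x['p'],np.array(x['box'])*[560,420,560,420],c,r,np.median(t[:,2]))
    t=t[np.hypot(*(t[:,:2]-c).T)<24];k=np.linalg.lstsq(np.c_[t[:,:2],np.ones(len(t))],t[:,2],rcond=None)[0];print('slope',k)
for x in masks_of('wrist','mixer_head')[:1]:
    P=cloud('wrist',x['pixels'],d,st)
    print('head',x['p'],np.array(x['box'])*[560,420,560,420],np.percentile(P,[2,50,98],axis=0).round(1))
    for lo,hi in((115.5,121),(125,131)):
        t=P[(P[:,2]>lo)&(P[:,2]<hi)]
        if len(t)>20: print(lo,len(t),rim(t),np.median(t[:,2]))
for x in tip_of('wrist','head_seat')[:1]:
    p=np.array(x['position'])[::-1]*[560,420];print('tip',x['p'],p,onplane('wrist',p,118,st))
E
python3 g.py
```

```text
[437.23624611 -95.29121239 189.22317189] [ 0.21656575 -0.14716759 -1.25471972]
plat 0.84 [205.8   209.58  347.088 342.804] (0.7819065451622009, 0.4036369323730469) 31.15593147277832 -14.405584822180657
slope [ 2.01846471e-03  4.96803974e-04 -1.44245916e+01]
head 0.91 [237.328  57.12  319.592 143.388] [[490.6 -86.7 116.1]
 [513.7 -63.6 117.8]
 [536.6 -40.9 127.3]]
115.5 4083 ((513.634033203125, -64.0349349975586), 26.08668327331543) 117.5140139190726
125 1025 ((513.78857421875, -63.6588020324707), 11.916699409484863) 126.40204178669885
tip 0.58 [280.224 100.086] [[514.13303731 -64.56069168 118.        ]]
```

View pics/w3.png

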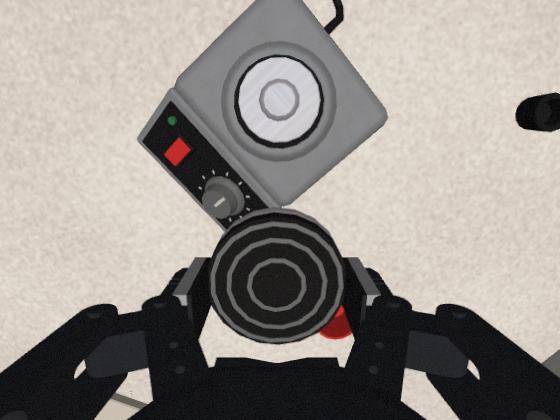

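The wrist view shows the head flange at (279,100), fitted radius 26.1, z 117.5, and the platform held level with radius 31.2. Every size matches, so I move over the head.

Converted, 41.9 mm / 800 = 0.0524, 40 mm / 800 = 0.05.

Emit:
{"name": "step_hand", "arguments": {"deltas": {"finger_gap": [50,50,50,50,50],"tx": [0.05,0.0524,0,0,0],"ty": [0.0009,0.0009,0,0,0],"tz": [0,0,0.0313,0.0313,0],"spin": [0,0,0,0,0]}}}

```text
time: 5.9
position: [511.1, -63.2, 136.2]
tool_rot: [-3.073, -0.642, 0.008]
contact_force: [-0.6, 0.0, -1.4]
opening: 59.5
grasp_force: 65.1
```

Emit:
{"name": "step_hand", "arguments": {"deltas": {"finger_gap": [50,50],"tx": [0,0],"ty": [0,0],"tz": [0,0],"spin": [0,0]}}}

```text
time: 6.1
position: [513.1, -63.7, 140.6]
tool_rot: [3.074, 0.642, 0.002]
contact_force: [0.7, -0.8, -1.0]
opening: 59.5
grasp_force: 65.1
```

```bash
python3 - <<'E'
from h import *
st=observe();M=R.from_rotvec(st['tool_rot']).as_matrix();c=st['position']+M@[.8,.4,3.6];print('plat',c,'to go',M.T@(np.array([513.7,-63.8,118])-c),st['contact_force'])
E
```

```text
plat [514.00624667 -63.72430993 136.97373143] to go [-0.33634473 -0.07399229 18.97322845] [ 0.66111595 -0.84563327 -1.0355915 ]
```

Converted, 6 mm / 800 = 0.0075, 5 mm / 800 = 0.0063.

Emit:
{"name": "step_hand", "arguments": {"deltas": {"finger_gap": [50,50,50,50,50],"tx": [-0.0004,0,0,0,0],"ty": [0,0,0,0,0],"tz": [0.0075,0.0063,0.005,0.0025,0],"spin": [0,0,0,0,0]}}}

```text
time: 6.6
position: [512.1, -63.1, 121.9]
tool_rot: [-3.075, -0.644, 0.001]
contact_force: [-0.5, 0.5, -1.5]
opening: 59.6
grasp_force: 65.1
```

Emit:
{"name": "step_hand", "arguments": {"deltas": {"finger_gap": [50,50,50,50],"tx": [0,0,0,0],"ty": [0,0,0,0],"tz": [0.0025,0.0019,0.0019,0],"spin": [0,0,0,0]}}}

```text
time: 7.0
position: [512.4, -63.2, 118.0]
tool_rot: [3.074, 0.644, 0.001]
contact_force: [-3.5, 1.9, 8.5]
opening: 59.0
grasp_force: 65.8
```

Converted, 1.5 mm / 800 = 0.0019, 1 mm / 800 = 0.0013.

Emit:
{"name": "step_hand", "arguments": {"deltas": {"finger_gap": [50,50,50,50,50],"tx": [0,0,0,0,0],"ty": [0,0,0,0,0],"tz": [0.0019,0.0019,0.0013,0,0],"spin": [0,0,0,0,0]}}}

```text
time: 7.5
position: [512.5, -63.2, 115.0]
tool_rot: [3.074, 0.644, 0.003]
contact_force: [-6.4, 1.4, 17.0]
opening: 59.2
grasp_force: 67.0
```

Converted, -2 mm / 800 = -0.0025, -1.5 mm / 800 = -0.0019.

Emit:
{"name": "step_hand", "arguments": {"deltas": {"finger_gap": [50,50,50,50,50],"tx": [0,0,0,0,0],"ty": [0,0,0,0,0],"tz": [-0.0025,-0.0025,-0.0019,0,0],"spin": [0,0,0,0,0]}}}

```text
time: 8.0
position: [512.4, -63.2, 119.6]
tool_rot: [3.074, 0.644, 0.002]
contact_force: [-1.6, 0.4, 6.8]
opening: 58.9
grasp_force: 66.0
```

Emit:
{"name": "step_hand", "arguments": {"deltas": {"finger_gap": [66,85,85,85],"tx": [0,0,0,0],"ty": [0,0,0,0],"tz": [0,0,0,0],"spin": [0,0,0,0]}}}

```text
time: 8.4
position: [512.3, -63.2, 118.7]
tool_rot: [-3.075, -0.644, 0.0]
contact_force: [-0.7, 0.7, -0.7]
opening: 85.5
grasp_force: 0.0
```

Emit:
{"name": "step_hand", "arguments": {"deltas": {"finger_gap": [85,85,85,85,85],"tx": [0,0,-0.05,-0.05,0],"ty": [0,0,0,0,0],"tz": [-0.0125,-0.05,-0.025,0,0],"spin": [0,0,0,0,0]}}}

```text
time: 8.9
position: [436.2, -96.0, 190.3]
tool_rot: [3.074, 0.641, 0.001]
contact_force: [-0.9, -0.2, -0.1]
opening: 84.8
grasp_force: 0.0
```

Emit:
{"name": "step_hand", "arguments": {"deltas": {"finger_gap": [85,85],"tx": [0,0],"ty": [0,0],"tz": [0,0],"spin": [0,0]}}}

```text
time: 9.1
position: [439.6, -95.3, 189.1]
tool_rot: [3.075, 0.644, 0.001]
contact_force: [0.3, -0.7, 0.4]
opening: 84.9
grasp_force: 0.0
```

```bash
cat > s.py <<'E'
import sys
from h import *
st=observe();print(st['time'],st['position'],st['contact_force'])
im,d=camera('wrist');save(im,sys.argv[1])
for x in masks_of('wrist','platform')[:1]:
    P=cloud('wrist',x['pixels'],d,st);z=np.median(P[:,2]);t=P[abs(P[:,2]-z)<3]
    c,r=cv2.minEnclosingCircle(t[:,:2].astype(np.float32));i=t[np.hypot(*(t[:,:2]-c).T)<26]
    k=np.linalg.lstsq(np.c_[i[:,:2]-c,np.ones(len(i))],i[:,2],rcond=None)[0]
    print('plat',x['p'],np.array(x['box'])*[560,420,560,420],c,r,'z,slope',k)
E
python3 s.py w4.png
```

```text
9.1 [439.59944903 -95.30745116 189.10282258] [ 0.33303321 -0.70669201  0.41914252]
plat 0.72 [220.92   47.796 328.216 158.298] (512.7931518554688, -63.294403076171875) 30.785184860229492 z,slope [-5.05013436e-04 -6.86051953e-04  1.35626384e+02]
```

View pics/w4.png

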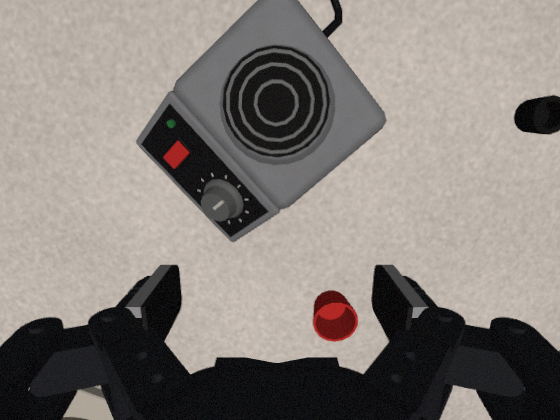

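The platform is home: centred at (277,101), top z 135.6 (expected 135.5), slope below 0.001. Now on to the blue jar, watching joint 6 for range.

Converted, -44 mm / 800 = -0.055, 17 mm / 800 = 0.0213.

```bash
python3 -c "
from station import *;print(observe()['q'])"
```

```text
[-4.00004921e-01  1.06697406e-01 -2.81898678e-01  1.18245114e+00
  1.16238759e-04  2.32816622e+00]
```

Emit:
{"name": "step_hand", "arguments": {"deltas": {"finger_gap": [85,85,85,85],"tx": [0.0213,0.0213,0.0213,0.0213],"ty": [-0.055,-0.055,-0.055,-0.055],"tz": [0,0,0,0],"spin": [0,0,0,0]}}}

```text
time: 9.6
position: [430.7, 95.3, 188.6]
tool_rot: [-3.075, -0.644, 0.001]
contact_force: [0.7, 0.3, 0.6]
opening: 85.2
grasp_force: 0.0
```

```bash
python3 -c "
from station import *;print(observe()['q'])"
```

```text
[ 2.70780874e-02  9.21344336e-02 -2.98922447e-01  1.18012500e+00
  9.09254270e-05  2.75574336e+00]
```

Emit:
{"name": "step_hand", "arguments": {"deltas": {"finger_gap": [85,85,85,85,85],"tx": [0.0213,0.0213,0.0213,0.0213,0],"ty": [-0.055,-0.055,-0.055,-0.0525,0],"tz": [0,0,0,0,0],"spin": [0,0,0,0,0]}}}

```text
time: 10.1
position: [423.4, 283.1, 188.0]
tool_rot: [-3.068, -0.663, 0.002]
contact_force: [0.4, -0.4, -0.4]
opening: 85.0
grasp_force: 0.0
```

Emit:
{"name": "step_hand", "arguments": {"deltas": {"finger_gap": [85,85],"tx": [0,0],"ty": [0,0],"tz": [0,0],"spin": [0,0]}}}

```text
time: 10.3
position: [423.9, 277.9, 188.4]
tool_rot: [-3.073, -0.646, 0.002]
contact_force: [0.3, 0.1, 0.8]
opening: 84.6
grasp_force: 0.0
```

```bash
cat > j.py <<'E'
import sys
from h import *
st=observe();print(st['time'],st['position'],st['q'].round(2),st['contact_force'])
M=R.from_rotvec(st['tool_rot']).as_matrix()
im,d=camera('wrist');save(im,sys.argv[1])
for l in ('jar_blue','jar_red','jar_yellow'):
  for x in masks_of('wrist',l)[:1]:
    P=cloud('wrist',x['pixels'],d,st);z=np.percentile(P[:,2],95);t=P[abs(P[:,2]-z)<4]
    c,r=cv2.minEnclosingCircle(t[:,:2].astype(np.float32))
    print(l,x['p'],np.array(x['box'])*[560,420,560,420],c,r,np.median(t,0),'z',z,'tool',M.T@(np.r_[c,18]-st['position']))
E
python3 j.py w5.png
```

```text
10.3 [423.86826999 277.92601875 188.41631266] [ 0.41  0.2  -0.16  1.21  0.    3.14] [0.27228048 0.06888592 0.84002586]
jar_blue 0.95 [246.512  75.012 300.216 135.282] (498.4239807128906, 313.4615478515625) 20.397607803344727 [498.51423506 313.62361008  75.51834929] z 76.69492145097426 tool [ 82.71410058  -2.29629431 170.34128111]
jar_red 0.92 [217.616 166.11  269.416 226.296] (419.5693664550781, 306.3377990722656) 20.152631759643555 [420.35191618 306.41216239  75.33471981] z 76.29165679918599 tool [  7.66925257 -27.53631602 170.44167131]
jar_yellow 0.59 [291.312   2.898 353.92   42.798] (579.4892578125, 304.2198486328125) 17.490381240844727 [575.45062162 302.76574674  75.42803248] z 76.17530870942242 tool [153.19081388  38.81341099 170.22652741]
```

View pics/w5.png

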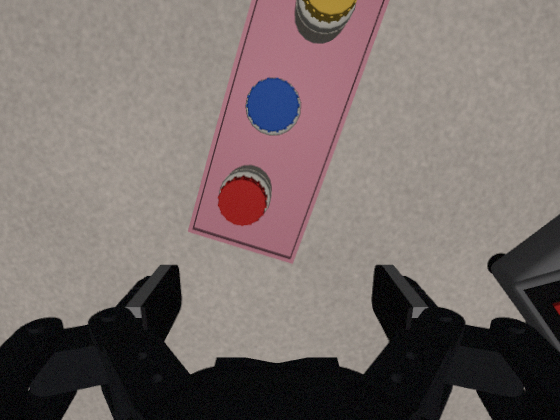

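The wrist view shows blue cap (273,105), red (243,200), yellow (327,10); cap tops at z≈76, as expected. Joint 6 is at its limit, so I turn the tool back a little.

Converted, -0.15 rad / 1.5708 = -0.0955.

Emit:
{"name": "step_hand", "arguments": {"deltas": {"finger_gap": [85,85,85,85],"tx": [0,0,0,0],"ty": [0,0,0,0],"tz": [0,0,0,0],"spin": [-0.0955,-0.0318,0,0]}}}

```text
time: 10.9
position: [424.1, 277.7, 188.9]
tool_rot: [-2.994, -0.947, -0.0]
contact_force: [-0.5, 0.8, 1.0]
opening: 85.1
grasp_force: 0.0
```

```bash
python3 j.py w6.png
```

```text
10.9 [424.09625107 277.73211561 188.93386297] [ 0.41  0.2  -0.16  1.21  0.    2.94] [-0.46639965  0.78085402  0.97640333]
jar_red 0.73 [217.504 159.39  272.888 221.508] (419.7886962890625, 306.70867919921875) 20.096071243286133 [420.13603135 306.74063104  75.28717246] z 76.32885788057447 tool [ 13.04031169 -25.96111012 170.97529883]
jar_yellow 0.75 [327.096   1.89  403.312  59.01 ] (587.7658081054688, 307.64202880859375) 19.795259475708008 [581.83907018 303.7652693   75.53909616] z 76.49373598562417 tool [151.02069333  69.8438635  170.9248292 ]
```

Converted, 41 mm / 800 = 0.0513, 40.4 mm / 800 = 0.0505.

Emit:
{"name": "step_hand", "arguments": {"deltas": {"finger_gap": [85,85,85,85,85],"tx": [0.0513,0.0505,0,0,0],"ty": [0.0084,0.0085,0,0,0],"tz": [0,0,0.05,0.025,0],"spin": [0,0,0,0,0]}}}

```text
time: 11.6
position: [496.8, 313.6, 125.7]
tool_rot: [-2.994, -0.95, 0.009]
contact_force: [-1.0, 0.1, -0.3]
opening: 84.9
grasp_force: 0.0
```

Emit:
{"name": "step_hand", "arguments": {"deltas": {"finger_gap": [85,85],"tx": [0,0],"ty": [0,0],"tz": [0,0],"spin": [0,0]}}}

```text
time: 11.8
position: [498.7, 314.5, 130.4]
tool_rot: [-2.993, -0.951, -0.003]
contact_force: [1.0, 0.2, -0.1]
opening: 84.9
grasp_force: 0.0
```

```bash
python3 - <<'E'
from h import *
st=observe();M=R.from_rotvec(st['tool_rot']).as_matrix();print(M.T@(np.array([498.5,313.5,18])-st['position']),st['q'])
im,d=camera('wrist')
for x in masks_of('wrist','jar_blue')[:1]:
    P=cloud('wrist',x['pixels'],d,st);t=P[P[:,2]>70];print(x['p'],np.array(x['box'])*[560,420,560,420],cv2.minEnclosingCircle(t[:,:2].astype(np.float32)))
E
```

```text
[ -1.01827535   0.85027388 112.36045604] [ 4.19742292e-01  3.68977243e-01 -7.88673197e-02  1.12071729e+00
  1.39270440e-03  2.94610261e+00]
0.56 [244.496 180.306 309.4   261.702] ((498.5716857910156, 313.6509704589844), 20.431245803833008)
```

Converted, 35 mm / 800 = 0.0438, 30 mm / 800 = 0.0375.

Emit:
{"name": "step_hand", "arguments": {"deltas": {"finger_gap": [85,85,85,85,85],"tx": [-0.001,0,0,0,0],"ty": [0.001,0,0,0,0],"tz": [0.0375,0.0438,0.0375,0.0213,0],"spin": [0,0,0,0,0]}}}

```text
time: 12.4
position: [496.9, 312.8, 15.4]
tool_rot: [-2.993, -0.951, 0.005]
contact_force: [-0.1, -0.5, 0.0]
opening: 85.1
grasp_force: 0.0
```

Emit:
{"name": "step_hand", "arguments": {"deltas": {"finger_gap": [60,40,30,30,30],"tx": [0,0,0,0,0],"ty": [0,0,0,0,0],"tz": [0,0,0,0,0],"spin": [0,0,0,0,0]}, "grip_n": 80}}

```text
time: 12.9
position: [498.8, 313.7, 18.7]
tool_rot: [-2.992, -0.951, -0.005]
contact_force: [-0.4, -0.3, 6.8]
opening: 44.5
grasp_force: 80.8
```

Emit:
{"name": "step_hand", "arguments": {"deltas": {"finger_gap": [30,30],"tx": [0,0],"ty": [0,0],"tz": [0,0],"spin": [0,0]}}}

```text
time: 13.1
position: [498.8, 313.7, 18.7]
tool_rot: [-2.992, -0.951, -0.005]
contact_force: [-1.0, 0.1, 6.5]
opening: 44.8
grasp_force: 80.8
```

Converted, -50 mm / 800 = -0.0625, -40 mm / 800 = -0.05.

Emit:
{"name": "step_hand", "arguments": {"deltas": {"finger_gap": [30,30,30,30,30],"tx": [0,0,0,0,0],"ty": [0,0,0,0,0],"tz": [-0.0188,-0.05,-0.0625,-0.0625,-0.05],"spin": [0,0,0,0,0]}}}

```text
time: 13.6
position: [498.0, 313.1, 215.8]
tool_rot: [-2.992, -0.951, -0.005]
contact_force: [0.4, 0.2, -2.2]
opening: 44.4
grasp_force: 81.8
```

Emit:
{"name": "step_hand", "arguments": {"deltas": {"finger_gap": [30,30,30,30,30],"tx": [-0.025,-0.0313,-0.0338,-0.0338,-0.0338],"ty": [0.0375,0.05,0.0513,0.0513,0.0513],"tz": [0,0,0,0,0],"spin": [0,0,0,0,0]}}}

```text
time: 14.1
position: [506.2, 81.0, 212.4]
tool_rot: [-2.993, -0.952, -0.002]
contact_force: [0.2, -0.3, -2.4]
opening: 44.6
grasp_force: 81.8
```

Emit:
{"name": "step_hand", "arguments": {"deltas": {"finger_gap": [30,30,30,30,30],"tx": [-0.0338,-0.0338,-0.0313,0,0],"ty": [0.0513,0.0513,0.0513,0,0],"tz": [0,0,0,0,0],"spin": [0,0,0,0,0]}}}

```text
time: 14.6
position: [512.9, -64.5, 211.8]
tool_rot: [-2.994, -0.947, -0.001]
contact_force: [-0.1, 0.4, -1.8]
opening: 45.0
grasp_force: 82.0
```

```bash
cat > k.py <<'E'
import sys
from h import *
st=observe();M=R.from_rotvec(st['tool_rot']).as_matrix();print(st['time'],st['position'],st['contact_force'],st['opening'])
im,d=camera('wrist');save(im,sys.argv[1])
for x in masks_of('wrist','jar_blue')[:1]:
    Q=(cloud('wrist',x['pixels'],d,st)-st['position'])@M;z=np.percentile(Q[:,2],20);t=Q[abs(Q[:,2]-z)<4];c,r=cv2.minEnclosingCircle(t[:,:2].astype(np.float32))
    i=t[np.hypot(*(t[:,:2]-c).T)<16];k=np.linalg.lstsq(np.c_[i[:,:2]-c,np.ones(len(i))],i[:,2],rcond=None)[0]
    print('jar',x['p'],np.array(x['box'])*[560,420,560,420],'tool c',c,r,'slope,z',k)
    p=st['position']+M@np.r_[c,k[2]+72];print('jar bottom',p,'to go',M.T@(np.array([512.9,-63.4,135.7])-p))
E
python3 k.py w7.png
```

```text
14.6 [512.85299157 -64.49782526 211.77739377] [-0.10927178  0.35266724 -1.82648475] 44.9657920984281
jar 0.86 [213.192 217.98  337.512 360.612] tool c (2.4009194374084473, 0.023378372192382812) 19.824371337890625 slope,z [ 1.22712374e-03 -2.26123863e-03 -5.67568400e+01]
jar bottom [514.83142031 -63.11596648 196.53616107] to go [-1.79275637 -0.81145248 60.83565667]
```

View pics/w7.png

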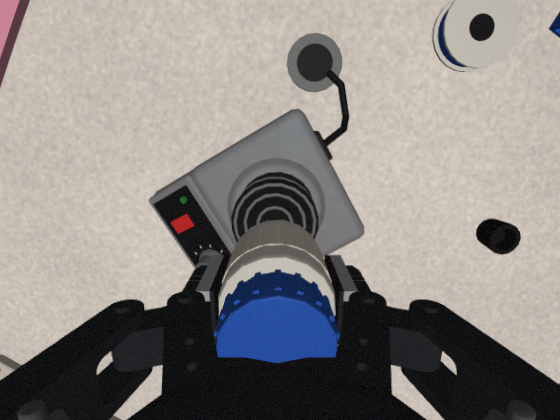

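The jar is held upright: cap at (277,315), slope below 0.003, with the platform rings behind at (275,210). Lower to just above the platform.

Converted, 20 mm / 800 = 0.025, -1.8 mm / 800 = -0.0023.

Emit:
{"name": "step_hand", "arguments": {"deltas": {"finger_gap": [30,30,30,30,30],"tx": [-0.0023,0,0,0,0],"ty": [-0.001,0,0,0,0],"tz": [0.025,0.025,0.0138,0.005,0],"spin": [0,0,0,0,0]}}}

```text
time: 15.2
position: [511.0, -62.9, 156.3]
tool_rot: [-2.992, -0.953, 0.001]
contact_force: [0.5, 0.1, -1.9]
opening: 44.1
grasp_force: 82.0
```

Emit:
{"name": "step_hand", "arguments": {"deltas": {"finger_gap": [30,30],"tx": [0,0],"ty": [0,0],"tz": [0,0],"spin": [0,0]}}}

```text
time: 15.4
position: [511.4, -63.6, 157.1]
tool_rot: [-2.993, -0.951, -0.001]
contact_force: [0.3, 1.0, -2.4]
opening: 44.5
grasp_force: 82.0
```

```bash
python3 k.py w8.png
```

```text
15.4 [511.4464963  -63.64859322 157.07146418] [ 0.30317536  0.95164224 -2.43310575] 44.53707433284512
jar 0.96 [213.472 218.988 337.288 362.712] tool c (2.2685976028442383, -0.0018008151091635227) 19.831262588500977 slope,z [ 1.44916070e-03 -6.88470447e-04 -5.67603818e+01]
jar bottom [513.30804703 -62.32316799 141.83432606] to go [-0.96159537  0.64579492  6.13305055]
```

Converted, 2 mm / 800 = 0.0025, 1 mm / 800 = 0.0013.

Emit:
{"name": "step_hand", "arguments": {"deltas": {"finger_gap": [30,30,30,30,30],"tx": [-0.001,0,0,0,0],"ty": [0.0006,0,0,0,0],"tz": [0.0025,0.0025,0.0013,0.0013,0.0013],"spin": [0,0,0,0,0]}}}

```text
time: 16.0
position: [510.6, -64.6, 149.6]
tool_rot: [-2.993, -0.951, -0.0]
contact_force: [-2.3, -0.5, 5.4]
opening: 44.2
grasp_force: 82.0
```

Emit:
{"name": "step_hand", "arguments": {"deltas": {"finger_gap": [30,30,30,30,30],"tx": [0,0,0,0,0],"ty": [0,0,0,0,0],"tz": [0.0013,0.0013,0.0013,0,0],"spin": [0,0,0,0,0]}}}

```text
time: 16.5
position: [510.6, -64.6, 146.8]
tool_rot: [-2.993, -0.951, -0.0]
contact_force: [-3.8, 0.3, 7.6]
opening: 44.3
grasp_force: 81.9
```

Converted, 1 mm / 800 = 0.0013, 0.5 mm / 800 = 0.0006.

Emit:
{"name": "step_hand", "arguments": {"deltas": {"finger_gap": [30,30,30,30,30],"tx": [0,0,0,0,0],"ty": [0,0,0,0,0],"tz": [0.0013,0.0013,0.0006,0,0],"spin": [0,0,0,0,0]}}}

```text
time: 17.0
position: [510.7, -64.6, 144.6]
tool_rot: [-2.993, -0.951, -0.001]
contact_force: [-4.7, 1.0, 10.5]
opening: 44.5
grasp_force: 82.6
```

Emit:
{"name": "step_hand", "arguments": {"deltas": {"finger_gap": [30,30,30,30,30],"tx": [0,0,0,0,0],"ty": [0,0,0,0,0],"tz": [0,0,0,0,0],"spin": [0,0,0,0,0]}}}

```text
time: 17.5
position: [510.7, -64.6, 144.6]
tool_rot: [-2.993, -0.951, -0.001]
contact_force: [-3.9, -0.0, 10.4]
opening: 44.5
grasp_force: 82.6
```

```bash
python3 k.py w9.png; python3 - <<'E'
from h import *
for n in('side','top'):
    im,d=camera(n);save(cv2.resize(im[150:290,190:380],(760,560)) if n=='side' else im,n+'9.png')
    for l in('jar_blue','platform'):
        for x in masks_of(n,l)[:1]:
            P=cloud(n,x['pixels'],d);print(n,l,x['p'],np.percentile(P,[2,50,98],axis=0).round().tolist())
E
```

```text
17.5 [510.65229341 -64.55305932 144.64930344] [-3.94323324e+00 -8.89593547e-03  1.03647849e+01] 44.45435419604976
jar 0.87 [212.688 218.694 337.512 362.208] tool c (2.7090399265289307, 0.04173104092478752) 19.815200805664062 slope,z [ 8.17049963e-03 -1.13412865e-03 -5.67996560e+01]
jar bottom [512.8931616  -63.01058527 129.45093573] to go [-0.21460287  0.3187314  -6.24938803]
side jar_blue 0.68 [[486.0, -88.0, 135.0], [499.0, -81.0, 177.0], [514.0, -55.0, 205.0]]
side platform 0.78 [[481.0, -94.0, 97.0], [507.0, -85.0, 127.0], [544.0, -55.0, 135.0]]
```

View pics/w9.png

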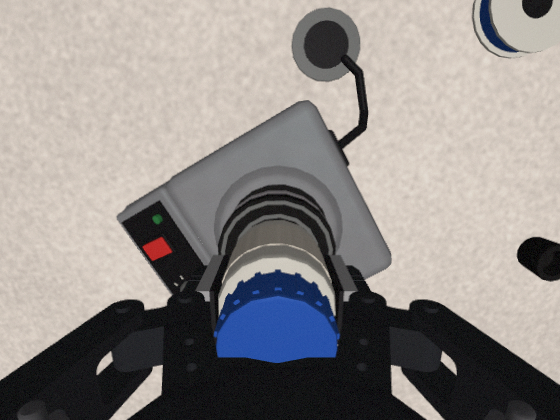

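View pics/side9.png

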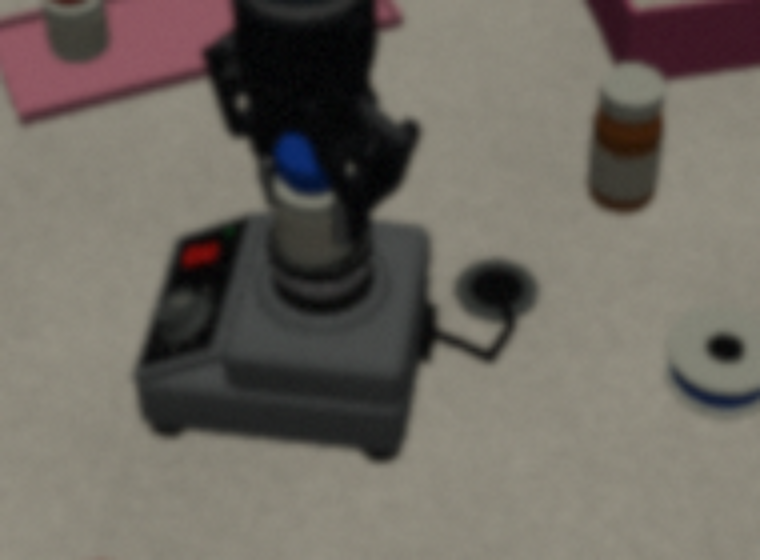

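Both views show the jar upright on the middle of the platform: cap at (277,315) in the wrist view, jar at (310,220) above the level platform in the side crop. The jar bottom has gone down about 6 mm, the push is about 12.5 N and steady, so I hand in.

```bash
python3 -c "
from station import *;print(finish_job())"
```

```text
the job is handed in; nothing more can be done
None
```

I handed the job in at about 18 s: the platform is seated level on the mixer head, and the gripper is holding the blue-capped jar upright on its middle, pressing with about 12.5 N so the head is in by about 6 mm; I have no verdict back.

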